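Put the red pigment jar away in the dial-covered carousel

TASK

Turn the white dial cover of the sloping jar carousel until its opening lines up with the empty pocket marked by the red tab, then lower the red pigment jar gently through the opening, without dropping it, until it stands on that pocket's floor, and let go. Leave the carousel's drum, the blue jar, the brush mug and the oil bottle where they are.

Things in the scene. Friction and masses are not known exactly. Their poses are not given: they have to be found in the camera images.
- stand: Plywood wedge that carries the carousel, fixed to the table, 230 x 236 mm on plan. Origin: on the table under the drum's axis foot, which lies 70 mm above it. At yaw 0 its slope faces the robot: the carousel axis leans 30 degrees from vertical, towards the stand's own -x, so (-0.5, 0, 0.866) in the stand frame. Uphill is the stand's +x.
- cover (a joint): Angle of the white dial cover about the carousel axis, rad: 0 when the middle of its opening points straight uphill, growing counter-clockwise as seen from above the carousel (looking down its axis). The cover is a disc of radius 108 mm, 3.5 mm thick, with one notch 66 degrees wide from radius 36 mm out to the rim. It turns freely either way for a turn (limits +-6.2), and stays where it is left; about 0.2 N m turns it.
- drum (a joint): Angle of the red-tabbed pocket about the same axis, rad, same zero and sense as joint cover: the opening is over that pocket when both read the same. The grey drum is clamped and must not be turned (it takes 6 N m).
- handle (a point): Point on the carousel axis inside the black bar handle of the cover, 24 mm above the cover's top face. The bar is 18 mm thick, 90 mm long, rises 38 mm above the cover, its length lying square to the direction of the opening. Site axes: z along the carousel axis, away from the stand; x towards the middle of the opening (across the bar), y along the bar.
- slot_mid (a point): Point in the middle of the cover's opening, at radius 72 mm, level with the cover's top face. Axes as point handle.
- red_mouth (a point): Point above the middle of the red-tabbed pocket, at radius 72 mm, level with the cover's top face; point slot_mid falls on it when the opening is lined up. Axes: z along the carousel axis, x outward through the pocket.
- red_floor (a point): Centre of the red-tabbed pocket's floor, 60 mm below red_mouth along the axis; axes as red_mouth. The drum (outer radius 113 mm) has five equal pockets of 72 degrees, from radius 34 to 107 mm, parted by 4 mm walls; the four others hold low jars. The pocket is about 80 mm wide at its middle. The floor slopes 30 degrees like the stand.
- red_tab (a point): Middle of the top of the red tab, a 22 x 44 mm plate on the drum's rim outside the cover, at radius 122 mm, pointing out the wanted pocket. The other pockets' tabs are green, yellow, white and black.
- red_jar: Red pigment jar standing on the table: body 50 mm across and 58 mm tall (red with a white shoulder), on it a round pale wooden knob 26 mm across and 36 mm tall to hold it by; 94 mm tall in all, about 0.2 kg. Origin: centre of its underside, z up through the knob. When it stands in the pocket its shoulder lies 2 mm under the cover's top face and only the knob stands out.
- blue_jar: Jar of the same shape, blue; not to be moved. Origin as red_jar.
- brush_mug: Blue ceramic mug, 76 mm across, 90 mm tall, with three brushes up to about 200 mm; not to be moved. Origin: centre of its underside.
- oil_bottle: Amber bottle with black cap, 60 mm across, 150 mm tall; not to be moved. Origin: centre of its underside.

How it is judged:
By the outcome, as a careful person would: the job done as asked, in the order asked, and still so for the second after the job is handed in, with the robot touching nothing.
It also fails if it takes over 64 s, if anything falls off the work surface, if the arm or the gripper's body presses on something with over 40 N, if the wrist force passes 120 N, or if a joint passes its speed limit or range.

ROBOT

A 6-joint arm with a two-finger parallel gripper is mounted at the origin on the work surface. World frame = base frame: x ahead of the robot, y to its left, z up, the work surface at z = 0. Lengths are in mm, angles in rad, forces in N, time in s.
With the tool pointing down it reaches from about 225 to 725 mm from the base axis. Payload 3.1 kg.
Tool frame: the origin (TCP) lies midway between the tips of the shut fingers; the grasp point (between the pads) lies behind it (env.grip_depth is the z of the grasp point in the tool frame, in mm); z points along the fingers, y is the line along which they close (so a half turn about z gives the same grasp; the last joint's range is limited). The gripper opens to 85 mm and grips with 20 to 120 N. Pads are 22 mm wide; open, the fingers measure 114 mm over their backs; the gripper's body (76 mm by 85 mm) begins 54 mm behind the grasp point. The pads swing forward as they close: fully open they stand 13 mm farther back than shut.
Start: joints at [-1.345, 0.048, 0.099, 1.622, 0, 1.443], TCP at [181.879, -492.481, 231.312] pointing down, gripper open.
Joint ranges: [-2.91, 2.91], [-0.99, 1.94], [-1.21, 1.42], [-2.12, 2.29], [-1.49, 1.47], [-3.14, 3.14]. Speed limits (rad/s): [2.79, 2.79, 3.14, 3.14, 3.14, 3.14].

INTERFACE

Orientations are given as a unit quaternion [x, y, z, w].
In Python, from cell import env gives the robot as it stands.
- The arm moves only by the tool servo_tool, never from a script. Its argument "motion" is one flat list of numbers, 5 for each row, row after row: the shift along the tool's x, y, z in cm, then the turn about the tool's z in degrees, then the finger opening in cm, from 0 to 8.54. In form: [dx, dy, dz, yaw, grip, dx, dy, dz, yaw, grip, ...]. A call has 1 to 20 rows; each row is the pose to reach, as a shift and turn from the pose commanded when the call began, along the tool's axes at that moment; what a row does not reach only later rows make up. A row lasts 1/8 s, in which the tool goes at most 62.5 mm and 10.7 degrees, less where a joint would pass 70% of its speed; a pose out of reach is approached as far as the arm can. A call with a gripper value outside its range is refused whole. The fingers move at their own pace and stop on an object; "newtons" is the grip in N (left out, the last holds). Time passes only in rows, so rows that repeat a pose let the fingers close. It gives the time, the measured TCP pose, the force, the opening and the grip force at its end, in the units of the state.
- env.sense(): the state, without advancing time (a new reading comes with each control period).
- env.camera(name): name is "scene" or "top" or "wrist"; returns a dict with "color" (420x560x3 uint8, blue, green, red), "K" (3x3 intrinsics, pixels), "k1" (the pictures are not rectified: a ray, as slopes to the right and down, at radius r is drawn at 1 + k1 r^2 times it, then the intrinsics apply), "R" (3x3) and "t" (3): a world point X has camera coordinates R X + t; the wrist camera has in their place "hand_eye" (4x4, takes a point from camera to tool coordinates, whose origin is the TCP and whose axes are the flange's). Camera axes: x right, y down, z forward; pixel columns grow to the right and rows downward; lengths in mm; the calibration is good to about 2 mm. A picture is of the moment at which its call begins: read the wrist's pose just before it. There is no depth.
- env.job_done(): hands the job in; it is judged then, once.
The state is a dict: "clock": time; "joints": joint angles; "joint_vel": joint speeds; "joint_efforts": joint torques, N m; "tool_pos": TCP position; "ee_rot": TCP orientation; "ft_force": force on the tool from outside, world axes, zero at the start; "torque": the same for the moment, N m; "width": finger opening in mm; "finger_force": force on a finger pad.
Only numpy, scipy, OpenCV 4.12 (cv2) and the standard library are available. Lean on these libraries where they do the work, as an engineer would, in place of code of your own. Each camera call takes 0.05 s, during which the arm holds its last target. There are 200 camera calls.

## Working session

There is one attempt and no reset: what is moved stays moved. The work goes in short steps, Python scripts to look and compute and a tool call to move; the robot and the scene stay as the last step left them, time stands still between calls to the robot, and variables do not carry over. Pictures are saved under pics/ and viewed, at most 10 in all, crops included, and the job is handed in when it is done.

Besides the shell and the picture viewer there is one more tool, called after "Call:" as name(argument=value, ...), one argument or row to a line, values as JSON. servo_tool: Moves the arm, as the interface text tells. Its arguments: {"type":"object","properties":{"motion":{"type":"array","items":{"type":"number"}},"newtons":{"type":"number"}},"required":["motion"]}

```bash
mkdir -p pics; ls
python3 - <<'E'
from cell import env
import cv2,numpy as np
print(env.sense(),env.grip_depth)
for n in("scene","top"):
    c=env.camera(n); cv2.imwrite(f"pics/{n}0.png",c["color"]); print(n,c["K"],c["k1"],c["R"],c["t"])
c=env.camera("wrist");print(c["hand_eye"],c["K"],c["k1"])
E
```

```text
pics
{'clock': 0.0, 'joints': array([-1.34483594e+00,  4.87548612e-02,  9.75724308e-02,  1.62199403e+00,
       -4.51801261e-05,  1.44299174e+00]), 'joint_vel': array([-0.0003952 ,  0.00115316,  0.00086339,  0.00112802, -0.00033197,
        0.00029562]), 'joint_efforts': array([ 1.08642627e-03, -3.38785601e+01,  3.20013213e+01,  2.03521707e-02,
       -8.53082042e-05, -3.96395620e-06]), 'tool_pos': array([ 181.70957918, -491.89188777,  230.10228653]), 'ee_rot': array([ 9.84396336e-01,  1.75961462e-01, -8.09454144e-05, -1.18752633e-03]), 'ft_force': array([-0.00415118,  0.32645434,  0.89014485]), 'torque': array([ 0.06580877,  0.00173019, -0.01230165]), 'finger_force': 0.0, 'width': 85.40549786785891} -18.700000000000003
scene [[448.99311348   0.         282.28704346]
 [  0.         448.99311348 217.42470374]
 [  0.           0.           1.        ]] -0.004380001630002683 [[ 0.07593745  0.99695774  0.01757205]
 [ 0.61263463 -0.03274509 -0.78968764]
 [-0.7867098   0.07073211 -0.61325742]] [ -94.64617134 -264.60536854 1664.48191038]
top [[499.06599373   0.         268.84497237]
 [  0.         499.06599373 211.0731309 ]
 [  0.           0.           1.        ]] -0.17029672910556926 [[ 0.02443078 -0.99956732  0.01638026]
 [-0.99149498 -0.02632213 -0.1274553 ]
 [ 0.12783132 -0.01312712 -0.99170905]] [  17.31048793  595.5651961  1306.03331823]
[[ 5.39050742e-04 -9.62400581e-01 -2.71633634e-01  6.78304965e+01]
 [ 9.99999736e-01  3.86278343e-04  6.15888745e-04 -3.73609469e-01]
 [-4.87805497e-04 -2.71633894e-01  9.62400535e-01 -1.42790299e+02]
 [ 0.00000000e+00  0.00000000e+00  0.00000000e+00  1.00000000e+00]] [[306.57364023   0.         275.31154423]
 [  0.         306.57364023 209.2537396 ]
 [  0.           0.           1.        ]] -0.037658334698171814
```

View pics/scene0.png

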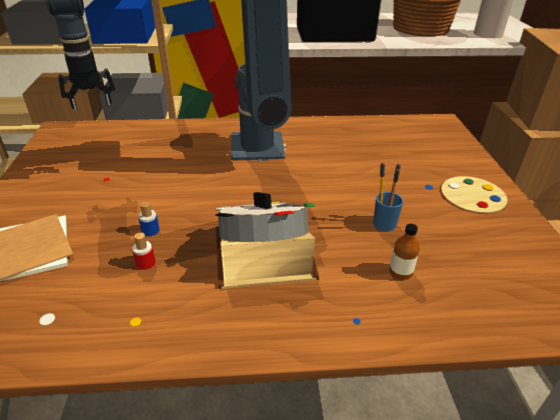

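View pics/top0.png

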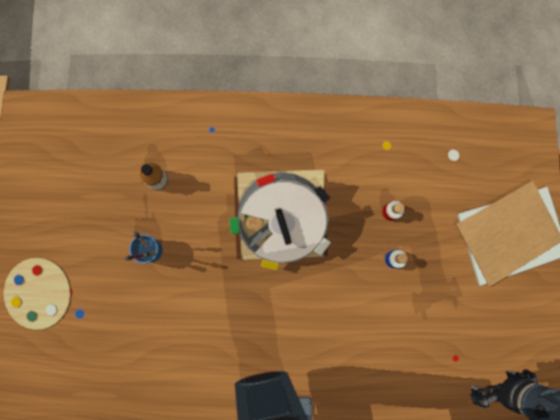

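The scene view shows the carousel at (265,230), the red jar at (144,252), the blue jar at (148,220), the mug at (388,210) and the bottle at (405,255). The top view shows the disc centre at (284,218), the red tab at (266,181) and the opening pointing left and down at (255,232). The jars are at (394,211) for red and (397,259) for blue.

```bash
cat > h.py <<'E'
from cell import env
import cv2,numpy as np
from scipy.spatial.transform import Rotation as Ro
def cam(n,save=None):
    s=env.sense(); c=env.camera(n)
    if n=="wrist":
        T=np.eye(4);T[:3,:3]=Ro.from_quat(s["ee_rot"]).as_matrix();T[:3,3]=s["tool_pos"]
        W=T@c["hand_eye"];c["R"]=W[:3,:3].T;c["t"]=-c["R"]@W[:3,3]
    if save: cv2.imwrite(save,c["color"])
    return c
def ray(c,p):
    x,y=cv2.undistortPoints(np.array([[p]],float),c["K"],np.array([c["k1"],0,0,0,0.]))[0,0]
    d=c["R"].T@[x,y,1];return -c["R"].T@c["t"],d/np.linalg.norm(d)
def onz(c,p,z):
    o,d=ray(c,p);return o+d*(z-o[2])/d[2]
def proj(c,X):
    r,_=cv2.Rodrigues(c["R"]);return cv2.projectPoints(np.array(X,float).reshape(-1,3),r,np.array(c["t"],float),c["K"],np.array([c["k1"],0,0,0,0.]))[0][:,0]
def tri(rs):
    A=sum(np.eye(3)-np.outer(d,d) for o,d in rs);b=sum((np.eye(3)-np.outer(d,d))@o for o,d in rs)
    X=np.linalg.solve(A,b);return X,[np.linalg.norm(np.cross(X-o,d)) for o,d in rs]
def totool(X):
    "target TCP -> cm shift in tool axes now"
    s=env.sense();return Ro.from_quat(s["ee_rot"]).as_matrix().T@(np.array(X)-s["tool_pos"])/10
def yaw(): 
    x=Ro.from_quat(env.sense()["ee_rot"]).as_matrix()[:,0];return np.degrees(np.arctan2(x[1],x[0]))
E
python3 - <<'E'
from h import *
np.set_printoptions(precision=1,suppress=True)
t=cam("top");s=cam("scene")
print("disc",onz(t,(284,218),160))
for n,a,b in(("redknob",(397,207),(140,238)),("blue",(400,258),(145,208)),("redtab",(266,181),(284,212)),("bottlecap",(147,170),(411,230)),("handle",(283,227),(262,200))):
    print(n,*tri([ray(t,a),ray(s,b)]))
print(yaw(), totool([350,0,380]))
E
```

```text
disc [563.1  -3.3 160. ]
redknob [ 608.7 -305.8   85.2] [np.float64(0.6413463871207223), np.float64(0.6413463871207213)]
blue [ 474.7 -315.8   78.5] [np.float64(1.2838672235317727), np.float64(1.2838672235316877)]
redtab [649.5  44.6 183. ] [np.float64(1.5774867676279767), np.float64(1.5774867676279847)]
bottlecap [679.  346.7 139.2] [np.float64(1.596205847904456), np.float64(1.5962058479044985)]
handle [542.7  -1.6 142.6] [np.float64(0.5367762737899388), np.float64(0.5367762737899292)]
20.273139712829796 [ 32.8 -40.4 -14.9]
```

Run:
```python
from h import *
print(totool([480,-70,370]))
```

```text
[ 42.60028509 -29.28608324 -13.88600245]
```

Call:
servo_tool(
  motion=[2, -1.5, -6, -10, 8.5, 6, -4, -12, -20, 8.5, 10, -7, -13.9, -30, 8.5, 14, -9.5, -13.9, -40, 8.5, 18, -12.5, -13.9, -50, 8.5, 22, -15, -13.9, -60, 8.5, 26, -18, -13.9, -70, 8.5, 30, -20.6, -13.9, -80, 8.5, 34, -23.4, -13.9, -90, 8.5, 38, -26, -13.9, -100, 8.5, 42.6, -29.3, -13.9, -110, 8.5, 42.6, -29.3, -13.9, -120, 8.5, 42.6, -29.3, -13.9, -130, 8.5, 42.6, -29.3, -13.9, -140, 8.5, 42.6, -29.3, -13.9, -150, 8.5, 42.6, -29.3, -13.9, -159.7, 8.5, 42.6, -29.3, -13.9, -159.7, 8.5],
)

```text
clock: 2.38
tool_pos: [480.0, -70.0, 370.2]
ee_rot: [0.001, 1.0, 0.0, -0.0]
ft_force: [-0.1, 0.1, 0.1]
width: 84.9
finger_force: 0.0
```

Run:
```python
from h import *
c=cam("wrist","pics/w1.png");import pickle;pickle.dump({k:c[k] for k in("K","k1","R","t","color")},open("w1.pkl","wb"))
print(env.sense()["tool_pos"],yaw(),env.sense()["clock"],env.sense()["joints"])
print(totool([480,100,370]))
```

```text
[479.97053595 -70.02101278 370.24834808] 179.80626292039386 2.425 [-2.83252755e-01  3.09743472e-02  3.66025880e-01  1.90598766e+00
  3.65154478e-05 -2.79871403e-01]
[ 0.05454047 17.00201217  0.02609484]
```

View pics/w1.png

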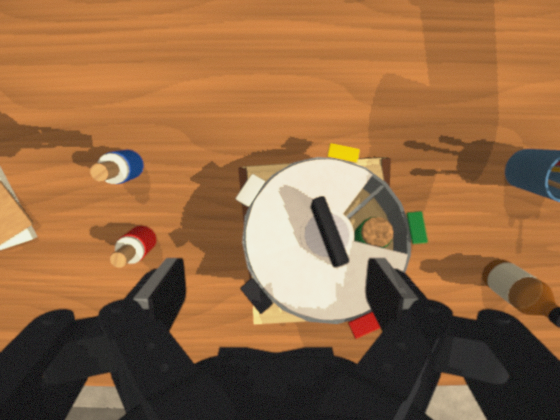

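The wrist view shows the tabs: yellow (344,152), green (417,227), red (365,324), black (258,296) and white (251,191). The opening is near (378,225) and the bar runs from (320,200) to (340,262). I'll take a second view for triangulation.

Call:
servo_tool(
  motion=[0, 5, 0, 0, 8.5, 0, 10, 0, 0, 8.5, 0, 15, 0, 0, 8.5, 0, 17, 0, 0, 8.5, 0, 17, 0, 0, 8.5],
)

```text
clock: 3.05
tool_pos: [479.9, 101.3, 370.2]
ee_rot: [-0.0, 1.0, -0.0, -0.0]
ft_force: [-0.2, -0.5, -0.2]
width: 85.0
finger_force: 0.0
```

```bash
cat > tabs.py <<'E'
from h import *
def blobs(c,seeds,tol=38):
    out={}
    for n,p in seeds.items():
        im=cv2.GaussianBlur(c["color"],(3,3),0);m=np.zeros((422,562),np.uint8)
        cv2.floodFill(im,m,p,0,(tol,)*3,(tol,)*3,4|cv2.FLOODFILL_FIXED_RANGE|cv2.FLOODFILL_MASK_ONLY|(255<<8))
        k,l,st,ce=cv2.connectedComponentsWithStats(m[1:-1,1:-1])
        M=cv2.moments(m[1:-1,1:-1],True);out[n]=(M["m10"]/M["m00"],M["m01"]/M["m00"],M["m00"])
    return out
E
python3 - <<'E'
from tabs import *
import pickle
np.set_printoptions(precision=1,suppress=True)
w1=pickle.load(open("w1.pkl","rb"))
w2=cam("wrist","pics/w2.png");pickle.dump({k:w2[k] for k in("K","k1","R","t","color")},open("w2.pkl","wb"))
print(blobs(w1,{"yellow":(344,152),"green":(417,227),"red":(365,324),"black":(258,296),"white":(251,191),"bar":(330,231)}))
E
```

```text
{'yellow': (343.46192893401013, 152.21827411167513, 394.0), 'green': (416.4557823129252, 227.11337868480726, 441.0), 'red': (363.5625, 325.49330357142856, 448.0), 'black': (256.25925925925924, 294.9148148148148, 540.0), 'white': (250.227602905569, 189.75544794188863, 413.0), 'bar': (328.50570676031606, 231.99473222124672, 1139.0)}
```

View pics/w2.png

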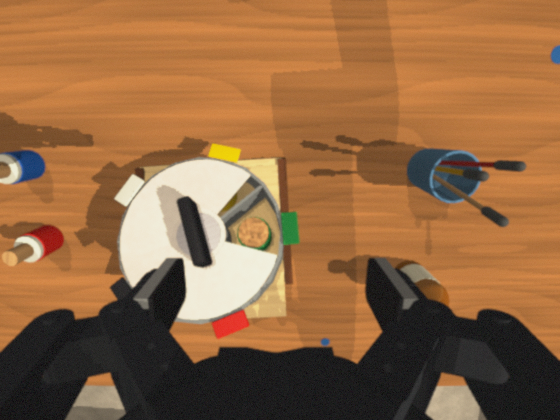

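In the second view the tabs are yellow (224,152), green (290,228), red (231,323) and white (129,190), and the bar is at (195,231).

Run:
```python
from tabs import *
import pickle
from scipy.optimize import least_squares
np.set_printoptions(precision=1,suppress=True)
w1,w2=[pickle.load(open(f"w{i}.pkl","rb")) for i in(1,2)]
b1=blobs(w1,{"yellow":(344,152),"green":(417,227),"red":(365,324),"white":(251,191),"bar":(330,231),"black":(258,296)})
b2=blobs(w2,{"yellow":(224,152),"green":(290,228),"red":(231,323),"white":(129,190),"bar":(195,231)})
P={}
for k in b2:
    P[k],e=tri([ray(w1,b1[k][:2]),ray(w2,b2[k][:2])]);print(k,P[k],max(e),b2[k][2])
# tab ring: centre C, yaw psi, angle of red a
idx={"red":0,"yellow":2,"green":1,"white":3,"black":4}
def ring(p,k):
    C,psi,a=p[:3],p[3],p[4]+np.radians(72)*idx[k]
    R=Ro.from_euler("z",psi).as_matrix()@Ro.from_euler("y",-np.pi/6).as_matrix()
    return C+R@[122*np.cos(a),122*np.sin(a),0]
def f(p):
    r=[]
    for k in idx:
        for w,b in((w1,b1),(w2,b2)):
            if k in b: r+=list(proj(w,ring(p,k))[0]-b[k][:2])
    return r
s=least_squares(f,[560,0,130,0,.5]);print(s.x[:3],np.degrees(s.x[3:]),"rms px",np.sqrt(np.mean(s.fun**2)));np.save("ring.npy",s.x)
# bar angle: minAreaRect major axis projected on bar-top plane
```

```text
yellow [450.7  27.8  68.2] 0.07632045423489656 389.0
green [544.7 119.4 126.2] 0.16995256808367734 479.0
red [659.9  43.2 176.5] 0.8671529404706306 602.0
white [ 500.5 -105.4   92.1] 0.11192143158136404 409.0
bar [543.8  -2.6 145.9] 0.0018111071563985664 1229.0
[554.7  -2.4 126.9] [ 5.2 17.3] rms px 0.8344455795209732
```

```bash
cat > car.py <<'E'
from tabs import *
p=np.load("ring.npy");C=p[:3]
Rw=Ro.from_euler("z",p[3]).as_matrix()@Ro.from_euler("y",-np.pi/6).as_matrix()
def onp(c,px,h):
    "pixel -> carousel coords on plane n=h"
    o,d=ray(c,px);o=Rw.T@(o-C);d=Rw.T@d;return o+d*(h-o[2])/d[2]
E
python3 - <<'E'
from car import *
import pickle
from scipy.optimize import least_squares
np.set_printoptions(precision=1,suppress=True)
w=[pickle.load(open(f"w{i}.pkl","rb")) for i in(1,2)]
E=[]
for c,seed,seedb in((w[0],(290,200),(330,231)),(w[1],(165,200),(195,231))):
    hsv=cv2.cvtColor(c["color"],cv2.COLOR_BGR2HSV)
    m=((hsv[...,1]<60)&(hsv[...,2]>120)).astype(np.uint8)
    k,l,st,ce=cv2.connectedComponentsWithStats(m,connectivity=4);m=(l==l[seed[1],seed[0]]).astype(np.uint8);print(m.sum())
    ct=max(cv2.findContours(m,0,1)[0],key=cv2.contourArea)[:,0]
    Q=np.array([onp(c,q,0) for q in ct]);r=np.hypot(Q[:,0],Q[:,1]);a=np.degrees(np.arctan2(Q[:,1],Q[:,0]))
    for lo in range(-180,180,10):
        s=(a>=lo)&(a<lo+10)
        if s.any(): print(lo,np.round(np.percentile(r[s],[5,50,95]),0),end="; ")
    print()
    E.append((c,ct[(r>95)]))
    # bar
    hb=((hsv[...,2]<60)).astype(np.uint8);k,l,st,ce=cv2.connectedComponentsWithStats(hb,connectivity=4);hb=(l==l[seedb[1],seedb[0]]).astype(np.uint8)
    bc=max(cv2.findContours(hb,0,1)[0],key=cv2.contourArea)[:,0]
    B=np.array([onp(c,q,38)[:2] for q in bc],np.float32);print("bar",cv2.minAreaRect(B),hb.sum())
def f(p):
    r=[]
    for c,ct in E:
        for q in ct[::3]:
            Q=onp(c,q,p[0]);r.append(np.hypot(Q[0]-p[1],Q[1]-p[2])-108)
    return r
s=least_squares(f,[0,0,0],loss="soft_l1");print(s.x,np.median(np.abs(f(s.x))))
E
```

```text
16267
-180 [110. 111. 112.]; -170 [111. 111. 112.]; -160 [111. 111. 112.]; -150 [111. 112. 112.]; -140 [111. 126. 134.]; -130 [133. 133. 134.]; -120 [109. 117. 133.]; -110 [109. 111. 112.]; -100 [111. 112. 112.]; -90 [111. 111. 112.]; -80 [111. 112. 113.]; -70 [111. 112. 112.]; -60 [108. 109. 110.]; -50 [109. 111. 112.]; -40 [111. 111. 112.]; -30 [110. 111. 111.]; -20 [111. 111. 112.]; -10 [110. 111. 113.]; 0 [108. 110. 112.]; 10 [108. 108. 109.]; 20 [ 85.  98. 108.]; 30 [72. 77. 83.]; 40 [65. 67. 70.]; 50 [ 63.  93. 109.]; 60 [ 63.  88. 111.]; 70 [ 40.  93. 111.]; 80 [37. 37. 38.]; 90 [36. 36. 38.]; 100 [36. 36. 37.]; 110 [ 36. 109. 111.]; 120 [ 40.  74. 111.]; 130 [ 38.  87. 111.]; 140 [110. 111. 112.]; 150 [109. 110. 111.]; 160 [109. 110. 110.]; 170 [111. 111. 111.]; 
bar ((0.696319580078125, -1.9958038330078125), (85.12667846679688, 19.23770523071289), 13.894857406616211) 1058
15451
-180 [110. 111. 112.]; -170 [110. 111. 112.]; -160 [110. 110. 111.]; -150 [110. 111. 112.]; -140 [111. 126. 135.]; -130 [133. 134. 135.]; -120 [110. 117. 135.]; -110 [110. 110. 111.]; -100 [110. 111. 112.]; -90 [110. 110. 111.]; -80 [110. 111. 112.]; -70 [110. 111. 111.]; -60 [ 47.  79. 110.]; -50 [38. 41. 43.]; -40 [37. 38. 41.]; -30 [43. 48. 54.]; -20 [ 58.  88. 111.]; -10 [110. 111. 113.]; 0 [109. 112. 113.]; 10 [109. 110. 111.]; 20 [109. 111. 112.]; 30 [113. 114. 115.]; 40 [114. 115. 115.]; 50 [115. 115. 116.]; 60 [114. 115. 116.]; 70 [ 40.  92. 115.]; 80 [ 38. 110. 111.]; 90 [ 37. 109. 111.]; 100 [ 37. 110. 113.]; 110 [ 41.  81. 112.]; 120 [ 91. 109. 113.]; 130 [111. 111. 112.]; 140 [111. 112. 113.]; 150 [109. 110. 111.]; 160 [109. 110. 110.]; 170 [111. 111. 111.]; 
bar ((1.5107078552246094, 5.403475761413574), (89.33671569824219, 21.057735443115234), 14.085159301757812) 1155
[ 7.6  0.8 -0.3] 1.6952634578599088
```

Run:
```python
from car import *
import pickle
from scipy.optimize import least_squares
np.set_printoptions(precision=1,suppress=True)
w=[pickle.load(open(f"w{i}.pkl","rb")) for i in(1,2)]
E=[];G=[]
for c,seed in((w[0],(290,200)),(w[1],(165,200))):
    hsv=cv2.cvtColor(c["color"],cv2.COLOR_BGR2HSV)
    m=((hsv[...,1]<60)&(hsv[...,2]>120)).astype(np.uint8)
    k,l,st,ce=cv2.connectedComponentsWithStats(m,connectivity=4);m=(l==l[seed[1],seed[0]]).astype(np.uint8)
    ct=max(cv2.findContours(m,0,1)[0],key=cv2.contourArea)[:,0]
    Q=np.array([onp(c,q,0) for q in ct]);r=np.hypot(Q[:,0],Q[:,1]);a=np.degrees(np.arctan2(Q[:,1],Q[:,0]))
    rim=((a<-145)|(a>130)|((a>-108)&(a<-65)))&(r>104)&(r<118)
    for q in ct[rim]: E.append((c,q))
    for q in ct[(r<42)&(a>78)&(a<112)]: G.append((c,q))
def fit(S,x0):
    def f(p): return [np.hypot(*(onp(c,q,p[0])[:2]-p[1:3]))-p[3] for c,q in S]
    s=least_squares(f,x0,loss="soft_l1");print(s.x,np.sqrt(np.mean(s.fun**2)),len(S))
fit(E,[0,0,0,108.]);
def g(p): return [np.hypot(*(onp(c,q,p[0])[:2]))-36 for c,q in G]
print(least_squares(g,[0.]).x,len(G))
# grey profile along direction -90deg in carousel frame, view w1
for c in w:
    print([int(c["color"][int(round(y)),int(round(x))].mean()) for x,y in proj(c,[C+Rw@[-r,0,0] for r in range(96,126,2)])])
    print([int(c["color"][int(round(y)),int(round(x))].mean()) for x,y in proj(c,[C+Rw@[0,-r,0] for r in range(96,126,2)])])
cr=w[0]["color"][130:350,225:445];cv2.imwrite("pics/crop.png",cv2.resize(cr,None,fx=2.7,fy=2.7,interpolation=cv2.INTER_CUBIC))
```

```text
[ -2.4  -0.2  -0.5 111.6] 0.7742573335816854 340
[-1.2] 32
[229, 229, 229, 229, 228, 227, 216, 173, 148, 133, 129, 126, 125, 130, 132]
[232, 232, 233, 232, 232, 227, 194, 131, 142, 127, 87, 82, 83, 82, 84]
[228, 228, 229, 228, 227, 226, 212, 158, 132, 119, 91, 85, 82, 81, 78]
[228, 227, 226, 228, 228, 226, 199, 158, 136, 94, 83, 82, 81, 78, 79]
```

View pics/crop.png

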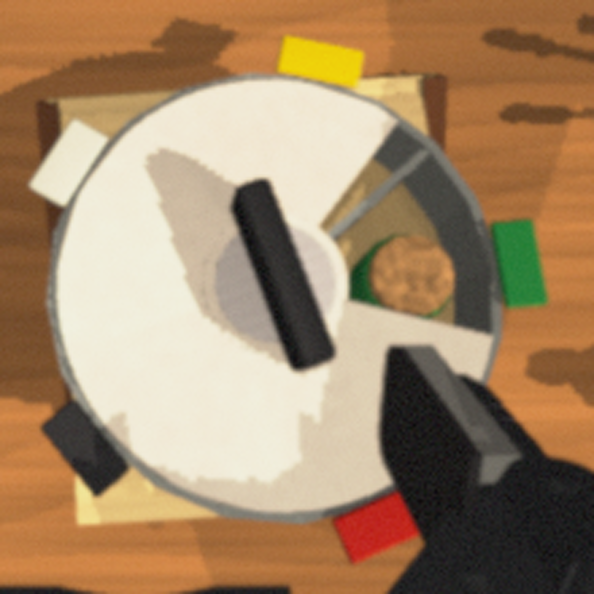

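The enlarged crop shows the bar from (252,195) to (315,355). The opening edges run (325,235)-(397,125) and (350,298)-(490,335). A finger partly hides the red tab, so I'll refit without that point.

Run:
```python
from tabs import *
import pickle
from scipy.optimize import least_squares
np.set_printoptions(precision=2,suppress=True)
w1,w2=[pickle.load(open(f"w{i}.pkl","rb")) for i in(1,2)]
b1=blobs(w1,{"yellow":(344,152),"green":(417,227),"white":(251,191),"black":(258,296)})
b2=blobs(w2,{"yellow":(224,152),"green":(290,228),"red":(231,323),"white":(129,190)})
idx={"red":0,"yellow":2,"green":1,"white":3,"black":4}
def ring(p,k):
    a=p[4]+np.radians(72)*idx[k]
    R=Ro.from_euler("z",p[3]).as_matrix()@Ro.from_euler("y",-np.pi/6).as_matrix()
    return p[:3]+R@[122*np.cos(a),122*np.sin(a),0]
f=lambda p:np.concatenate([proj(w,ring(p,k))[0]-b[k][:2] for w,b in((w1,b1),(w2,b2)) for k in b])
s=least_squares(f,[560,0,130,0,.5]);print(s.x[:3],np.degrees(s.x[3:]),s.fun.reshape(-1,2));np.save("ring.npy",s.x)
import car
for q in((325,235),(397,125),(350,298),(490,335),(252,195),(315,355)):
    Q=car.onp(w1,(q[0]/2.7+225,q[1]/2.7+130),-2 if q[0] not in(252,315) else 32);print(Q,np.degrees(np.arctan2(Q[1],Q[0])))
```

```text
[554.26  -1.72 127.24] [ 3.85 18.8 ] [[-0.12  0.42]
 [ 0.4   0.13]
 [ 0.05 -0.12]
 [ 0.02  0.46]
 [-0.27  0.32]
 [ 0.34 -0.12]
 [-0.44 -0.74]
 [ 0.03 -0.28]]
[-22.64  28.35  -2.  ] 128.60700672571244
[-78.61  72.57  -2.  ] 137.28696082512042
[10.03 37.02 -2.  ] 74.8369596730541
[ 32.79 103.12  -2.  ] 72.36133544226085
[-36.91 -10.68  32.  ] -163.85988168647648
[39.04 10.47 32.  ] 15.011991322844931
```

Run:
```python
from car import *
np.set_printoptions(precision=2,suppress=True)
print(env.sense()["tool_pos"],yaw(),np.degrees(p[3]))
def F(th,d,n,r=31):
    t=np.radians(th);return C+Rw@[r*np.cos(t)-d*np.sin(t),r*np.sin(t)+d*np.cos(t),n]
pts=[F(15.3,38,75),F(15.3,38,11),F(15.3,27,11)]+[F(t,26,11) for t in range(6,-71,-9)]+[F(-71.2,26,11)]
for q in pts: print(q,totool(q))
```

```text
[480.01 100.28 370.22] 179.96306032323724 3.853749801431872
[531.01  41.65 202.13] [-5.11 -5.85 16.81]
[562.94  43.8  146.7 ] [-8.3  -5.63 22.35]
[566.16  33.38 148.16] [-8.62 -6.67 22.21]
[571.11  28.58 150.82] [-9.12 -7.15 21.94]
[575.07  24.08 152.93] [-9.51 -7.6  21.73]
[578.37  18.93 154.63] [-9.85 -8.12 21.56]
[580.95  13.27 155.9 ] [-10.1   -8.68  21.44]
[582.74   7.23 156.69] [-10.28  -9.29  21.36]
[583.68   0.96 156.99] [-10.38  -9.91  21.33]
[583.77  -5.38 156.8 ] [-10.39 -10.55  21.35]
[583.   -11.65 156.11] [-10.31 -11.17  21.42]
[581.39 -17.68 154.95] [-10.15 -11.78  21.53]
[580.09 -20.99 154.07] [-10.02 -12.11  21.62]
```

Call:
servo_tool(
  motion=[-3, -3, 3, 0, 0, -5.1, -5.85, 8, 0, 0, -5.1, -5.85, 12, 0, 0, -5.1, -5.85, 16.8, 0, 0, -5.1, -5.85, 16.8, 0, 0, -6.2, -5.8, 18.7, 0, 0, -7.3, -5.7, 20.5, 0, 0, -8.3, -5.65, 22.3, 0, 0, -8.3, -5.65, 22.3, 0, 0, -8.6, -6.6, 22.2, 0, 0, -8.6, -6.6, 22.2, 0, 0],
)

```text
clock: 4.47
tool_pos: [566.7, 33.2, 149.3]
ee_rot: [0.001, 1.0, -0.0, 0.001]
ft_force: [-0.2, 0.2, 0.5]
width: -0.1
finger_force: 0.0
```

Run:
```python
from h import *
cam("wrist","pics/w3.png")
```

```text
(no output)
```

View pics/w3.png

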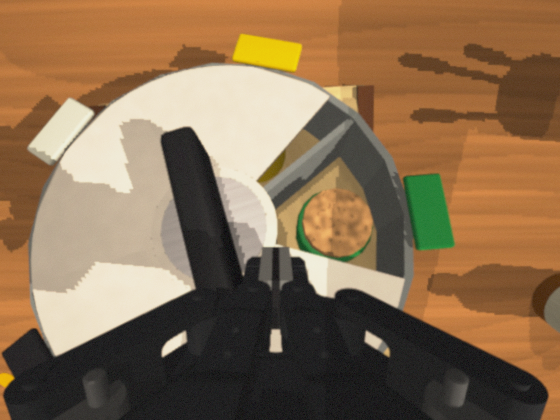

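The shut fingers sit just right of the bar's uphill end at (275,270), clear of the cover. Now I push round.

Call:
servo_tool(
  motion=[-0.3, -0.3, -0.1, 0, 0, -0.5, -0.55, -0.25, 0, 0, -0.9, -1.0, -0.45, 0, 0, -1.25, -1.5, -0.65, 0, 0, -1.5, -2.1, -0.75, 0, 0, -1.7, -2.7, -0.85, 0, 0, -1.8, -3.3, -0.85, 0, 0, -1.8, -3.95, -0.85, 0, 0, -1.7, -4.55, -0.8, 0, 0, -1.55, -5.2, -0.7, 0, 0, -1.45, -5.5, -0.6, 0, 0, -1.45, -5.5, -0.6, 0, 0, -1.45, -5.5, -0.6, 0, 0],
)

```text
clock: 6.15
tool_pos: [580.7, -21.8, 154.6]
ee_rot: [0.0, 1.0, -0.001, 0.0]
ft_force: [0.4, 1.5, 0.2]
width: 0.3
finger_force: 1.0
```

Run:
```python
from h import *
c=cam("top");cv2.imwrite("pics/t4.png",cv2.resize(c["color"][150:290,210:350],None,fx=4,fy=4,interpolation=cv2.INTER_CUBIC))
```

```text
(no output)
```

View pics/t4.png

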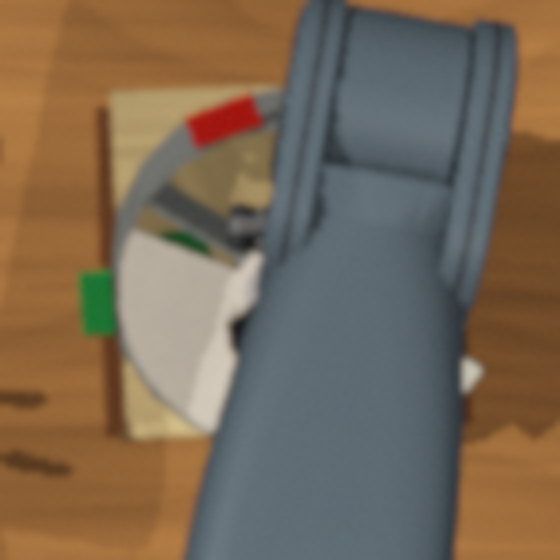

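The opening has moved well toward red, with its far edge at (180,245) and the red tab at (225,120), but it still seems short of it. I'll lift off to measure.

Call:
servo_tool(
  motion=[-0.5, 0, -3, 0, 0, -0.3, 0, -9, 0, 0, 3, 0, -14, 0, 0, 7, 0, -18, 0, 0, 11, 0, -20, 0, 0, 11, 0, -20, 0, 0, 11, 0, -20, 0, 0],
)

```text
clock: 7.08
tool_pos: [470.8, -21.7, 353.7]
ee_rot: [0.0, 1.0, -0.001, -0.0]
ft_force: [0.5, 0.2, 0.4]
width: -0.2
finger_force: 0.0
```

```bash
cat > ang.py <<'E'
from car import *
import sys
c=cam("wrist",f"pics/{sys.argv[1]}.png")
hsv=cv2.cvtColor(c["color"],cv2.COLOR_BGR2HSV)
white=((hsv[...,1]<60)&(hsv[...,2]>110))
row=""
A=np.arange(-180,180,1.)
for r in (85,95,100):
    px=np.round(proj(c,[C+Rw@[r*np.cos(t),r*np.sin(t),-2] for t in np.radians(A)])).astype(int)
    v=[bool(white[y,x]) if 0<=y<420 and 0<=x<560 else None for x,y in px]
    ch=[(A[i],v[i]) for i in range(1,len(v)) if v[i]!=v[i-1]];print(r,[(int(a),b) for a,b in ch])
d=((hsv[...,2]<60)).astype(np.uint8);k,l,st,ce=cv2.connectedComponentsWithStats(d,connectivity=4)
x,y=np.round(proj(c,C+Rw@[0,0,36])[0]).astype(int);m=(l==l[y,x]).astype(np.uint8);print(m.sum(),(x,y),l[y,x])
B=np.array([onp(c,q[0],32)[:2] for q in max(cv2.findContours(m,0,1)[0],key=cv2.contourArea)],np.float32)
print(cv2.minAreaRect(B), np.degrees(p[4]),env.sense()["tool_pos"],env.sense()["clock"])
E
python3 ang.py w5
```

```text
85 [(-56, False), (53, True), (57, False), (65, True)]
95 [(-54, False), (53, True), (56, False), (65, True)]
100 [(-54, False), (54, True), (57, False), (65, True)]
50447 (np.int64(292), np.int64(242)) 1
((81.83868408203125, -33.97027587890625), (605.0140380859375, 224.3854522705078), 87.54004669189453) 18.797864581702147 [470.86298564 -21.54892096 352.88349881] 7.125
```

View pics/w5.png

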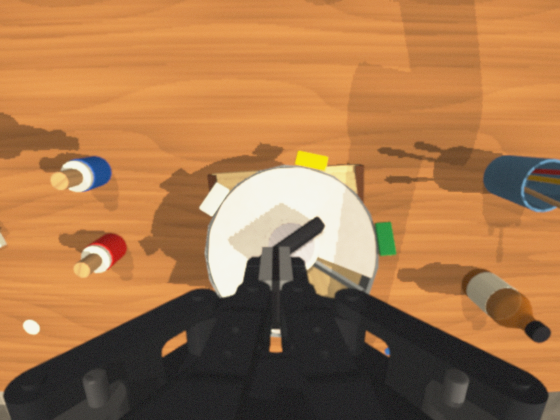

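Radial scans put the opening's far edge at 65° and the drum wall at 55°. The opening's middle is therefore at 32°, against a target of 18.8°, so I'll push about 13° more.

Run:
```python
from car import *
np.set_printoptions(precision=2,suppress=True)
def F(th,d,n,r=31):
    t=np.radians(th);return C+Rw@[r*np.cos(t)-d*np.sin(t),r*np.sin(t)+d*np.cos(t),n]
for q in [F(-60,34,11),F(-60,24,11),F(-63,19.5,11),F(-67,19.3,11),F(-71.2,19,11)]: print(q,totool(q))
```

```text
[588.27  -9.3  159.24] [-11.78   1.25  19.34]
[581.13 -14.79 154.91] [-11.06   0.7   19.78]
[577.21 -18.98 152.49] [-10.67   0.28  20.02]
[576.   -21.3  151.71] [-10.55   0.05  20.1 ]
[574.51 -23.63 150.76] [-10.4   -0.19  20.19]
```

Call:
servo_tool(
  motion=[-4, 0.5, 1, 0, 0, -8, 1, 4, 0, 0, -11.8, 1.25, 9, 0, 0, -11.8, 1.25, 14, 0, 0, -11.8, 1.25, 18, 0, 0, -11.8, 1.25, 19.3, 0, 0, -11.1, 0.7, 19.8, 0, 0, -10.7, 0.3, 20.0, 0, 0, -10.55, 0.05, 20.1, 0, 0, -10.4, -0.2, 20.2, 0, 0, -10.4, -0.2, 20.2, 0, 0, -10.4, -0.2, 20.2, 0, 0, -11, -0.2, 18, 0, 0, -10.5, -0.2, 12, 0, 0, -7, 0, 6, 0, 0, -3, 0, 2, 0, 0, 0, 0, 0, 0, 0, 0, 0, 0, 0, 0, 0, 0, 0, 0, 0],
)

```text
clock: 9.5
tool_pos: [470.7, -21.8, 353.5]
ee_rot: [0.001, 1.0, -0.001, -0.0]
ft_force: [-0.9, -0.1, -1.1]
width: -0.2
finger_force: 0.0
```

```bash
python3 ang.py w6
```

```text
85 [(-56, False), (53, True), (56, False), (57, True)]
95 [(-54, False), (54, True)]
100 [(-54, False), (54, True)]
184205 (np.int64(292), np.int64(242)) 0
((-88.95536804199219, -38.608856201171875), (890.9049682617188, 597.4337158203125), 84.33006286621094) 18.797864581702147 [470.71124051 -21.6255064  352.73831713] 9.55
```

The edge is now at 57°, which puts the middle at 24°. I'll push another 5° and open the fingers when I retreat for a clear view.

Call:
servo_tool(
  motion=[-4, 0.5, 1, 0, 0, -8, 1, 4, 0, 0, -11.6, 0.5, 9, 0, 0, -11.6, 0.5, 14, 0, 0, -11.6, 0.5, 18, 0, 0, -11.6, 0.5, 19.6, 0, 0, -10.9, 0, 20.0, 0, 0, -10.4, -0.2, 20.2, 0, 0, -10.25, -0.25, 20.25, 0, 0, -10.1, -0.3, 20.35, 0, 0, -10.1, -0.3, 20.35, 0, 0, -10.1, -0.3, 20.35, 0, 0, -10.8, -0.2, 18, 0, 0, -10.5, -0.2, 12, 0, 0, -7, 0, 6, 0, 0, -3, 0, 2, 0, 8.5, 2, 0, 0, 0, 8.5, 5, 0, 0, 0, 8.5, 5, 0, 0, 0, 8.5, 5, 0, 0, 0, 8.5],
)

```text
clock: 12.05
tool_pos: [420.2, -21.1, 353.7]
ee_rot: [0.0, 1.0, -0.0, -0.001]
ft_force: [-0.5, -0.2, -0.3]
width: 85.1
finger_force: 0.0
```

```bash
python3 ang.py w7
```

```text
85 [(-13, False), (54, True)]
95 [(-26, False), (53, True)]
100 [(-36, False), (-35, True), (-34, False), (52, True)]
777 (np.int64(290), np.int64(281)) 3
((-0.4481639862060547, -0.4909172058105469), (14.555855751037598, 86.24137878417969), 19.2145938873291) 18.797864581702147 [420.49590745 -21.10656712 353.38200508] 12.1
```

View pics/w7.png

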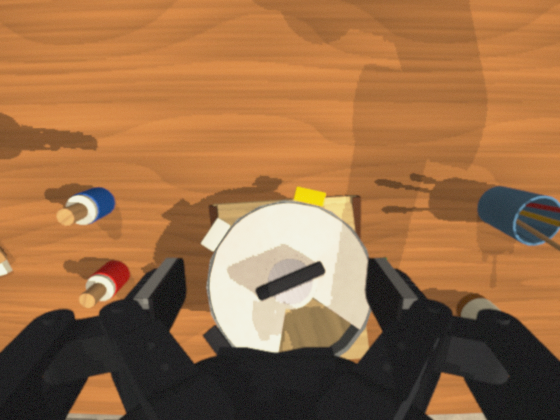

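The bar's normal is at 19.2° and the opening edges at -13° and 53°, so the opening lines up with the red pocket at 18.8°. The red jar's knob top is at (87,299) and its body at (107,280).

Run:
```python
from h import *
import pickle
np.set_printoptions(precision=1,suppress=True)
w1=pickle.load(open("w1.pkl","rb"));c=cam("wrist")
for q,w in(((119,258),w1),((87,299),c)): print(onz(w,q,94))
print("blue",onz(c,(64,217),94),onz(w1,(99,172),94))
# red body centroid
for w in(w1,c):
    hsv=cv2.cvtColor(w["color"],cv2.COLOR_BGR2HSV);m=(((hsv[...,0]<5)|(hsv[...,0]>173))&(hsv[...,1]>150)&(hsv[...,2]>80)).astype(np.uint8)
    m[:,200:]=0;k,l,st,ce=cv2.connectedComponentsWithStats(m);i=1+np.argmax(st[1:,4]);print(ce[i],st[i],onz(w,ce[i],25))
# dir of camera: vantage over the jar, TCP
print(totool([540,-300,250]))
```

```text
[ 604.1 -305.5   94. ]
[ 604.6 -306.4   94. ]
blue [ 474.8 -316.8   94. ] [ 474.  -315.4   94. ]
[143.5 236.9] [124 226  32  31 400] [ 596.4 -295.8   25. ]
[115.  272.9] [ 95 261  34  32 506] [ 596.3 -296.7   25. ]
[-12.  -27.9  10.3]
```

Call:
servo_tool(
  motion=[-3, -5, 1, -2, 6.5, -6, -10, 3, -4, 6.5, -9.5, -15, 6, -4, 6.5, -13, -20, 10, -4, 6.5, -16, -25, 13, -4, 6.5, -18.4, -28.5, 16, -4, 6.5, -18.4, -28.5, 20, -4, 6.5, -18.4, -28.5, 24, -4, 6.5, -18.4, -28.5, 24, -4, 6.5, -18.4, -28.5, 24, -4, 6.5],
)

```text
clock: 13.4
tool_pos: [605.0, -306.3, 115.2]
ee_rot: [-0.035, 0.999, -0.0, 0.0]
ft_force: [-0.0, -0.1, 0.3]
width: 65.2
finger_force: 0.0
```

Run:
```python
from h import *
np.set_printoptions(precision=1,suppress=True)
c=cam("wrist","pics/w8.png")
print(env.sense()["tool_pos"],yaw(),env.sense()["joints"],proj(c,[[604.4,-306,94],[604.4,-306,0]]),totool([604.4,-306,66]))
```

```text
[ 605.7 -306.7  116.8] -176.00973627770867 [-0.6  0.5  0.4  1.5 -0.  -0.6] [[275.8 247.7]
 [275.7 205.4]] [0.1 0.1 5.1]
```

View pics/w8.png

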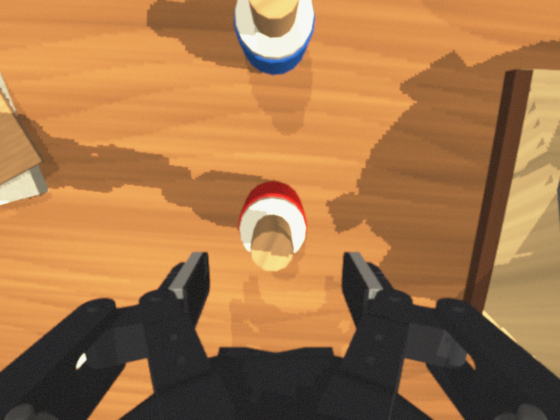

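The knob top is centred at about (272,251), within 2 mm of the prediction. Now I'll descend, grip and lift.

Call:
servo_tool(
  motion=[0, -0.1, 2.5, 0, 6.5, 0, -0.1, 4.5, 0, 6.5, 0, -0.1, 5.1, 0, 6.5, 0, -0.1, 5.1, 0, 6.5, 0, -0.1, 5.1, 0, 2, 0, -0.1, 5.1, 0, 2, 0, -0.1, 5.1, 0, 2, 0, -0.1, 5.1, 0, 2, 0, -0.1, 5.1, 0, 2, 0, -0.1, 4.5, 0, 2, 0, -0.1, 3, 0, 2, 0, -0.1, 0, 0, 2, 0, -0.1, -4, 0, 2, 0, -0.1, -9, 0, 2, 0, -0.1, -14, 0, 2, 0, -0.1, -14, 0, 2],
  newtons=25,
)

```text
clock: 15.45
tool_pos: [606.3, -308.1, 261.5]
ee_rot: [-0.035, 0.999, -0.003, 0.005]
ft_force: [-0.4, -0.4, -1.1]
width: 25.4
finger_force: 25.4
```

```bash
cat > way.py <<'E'
from car import *
np.set_printoptions(precision=2,suppress=True)
def tcp(a,Kr,Kn,y=23.2,hg=84.7):
    a=np.radians(a);b=np.array([Kr-4+25*np.cos(a),Kn-25*np.sin(a)]);g=b+hg*np.array([np.sin(a),np.cos(a)])
    return C+Rw@[g[0],y,g[1]]-[0,0,18.7]
if __name__=="__main__":
    s=env.sense();print(s["tool_pos"],yaw(),s["width"],s["ft_force"])
    for w in((30,46,75),(30,44,40),(30,42,15),(30,38,-15),(22,36,-27),(12,36,-45),(0,36,-62)): print(w,tcp(*w),totool(tcp(*w)))
E
python3 way.py
```

```text
[ 606.29 -308.09  261.5 ] -176.0186258666726 25.387203620993592 [-0.39 -0.39 -1.14]
(30, 46, 75) [576.52  23.03 279.19] [ 0.65 33.23 -1.99]
(30, 44, 40) [592.26  24.09 247.88] [-0.89 33.24  1.15]
(30, 42, 15) [603.    24.82 225.23] [-1.95 33.26  3.43]
(30, 38, -15) [614.51  25.59 197.25] [-3.08 33.27  6.24]
(22, 36, -27) [606.76  25.07 188.51] [-2.29 33.28  7.1 ]
(12, 36, -45) [600.41  24.64 173.85] [-1.64 33.29  8.56]
(0, 36, -62) [590.63  23.98 156.7 ] [-0.65 33.3  10.27]
```

Call:
servo_tool(
  motion=[0, 0, -3, 0, 2, 0, 3, -5, 0, 2, 0.1, 8, -5, 0, 2, 0.2, 13, -5, 0, 2, 0.3, 18, -5, 0, 2, 0.4, 23, -5, 0, 2, 0.5, 28, -5, 0, 2, 0.6, 31, -5, 0, 2, 0.6, 33, -4, 0, 2, 0.6, 33.2, -3, 0, 2, 0.6, 33.2, -2, 0, 2, 0.6, 33.2, -2, 0, 2, 0.6, 33.2, -2, 0, 2],
)

```text
clock: 17.08
tool_pos: [575.5, 22.6, 274.2]
ee_rot: [-0.034, 0.999, -0.0, -0.0]
ft_force: [0.1, 0.2, -1.6]
width: 25.3
finger_force: 25.3
```

```bash
python3 way.py
python3 - <<'E'
from car import *
c=cam("wrist","pics/w9.png");s=env.sense();print(s["clock"])
# knob visible? red tab / notch edges check from here
b=c["color"];hsv=cv2.cvtColor(b,cv2.COLOR_BGR2HSV)
m=(((hsv[...,0]<5)|(hsv[...,0]>173))&(hsv[...,1]>150)&(hsv[...,2]>80)).astype(np.uint8)
k,l,st,ce=cv2.connectedComponentsWithStats(m);print([(st[i].tolist(),ce[i].round(0).tolist()) for i in range(1,k) if st[i,4]>60])
base=s["tool_pos"]-[0,0,66]
print("pred body centre",proj(c,[base+[0,0,20]]),"tab",proj(c,[C+Rw@[122*np.cos(p[4]),122*np.sin(p[4]),0]]))
E
```

```text
[575.52  22.63 274.17] -176.12573971476525 25.346449234696124 [ 0.06  0.18 -1.64]
(30, 46, 75) [576.52  23.03 279.19] [-0.1   0.03 -0.5 ]
(30, 44, 40) [592.26  24.09 247.88] [-1.68  0.03  2.63]
(30, 42, 15) [603.    24.82 225.23] [-2.76  0.03  4.89]
(30, 38, -15) [614.51  25.59 197.25] [-3.91  0.03  7.69]
(22, 36, -27) [606.76  25.07 188.51] [-3.14  0.03  8.56]
(12, 36, -45) [600.41  24.64 173.85] [-2.5   0.03 10.03]
(0, 36, -62) [590.63  23.98 156.7 ] [-1.52  0.03 11.75]
17.125
[([232, 196, 87, 60, 1623], [275.0, 215.0])]
pred body centre [[275.49817319 234.13818209]] tab [[294.33883638 300.45583051]]
```

Call:
servo_tool(
  motion=[-0.5, 0, 0.5, 0, 2, -1.1, 0, 1.5, 0, 2, -1.7, 0, 2.6, 0, 2, -2.2, 0, 3.8, 0, 2, -2.8, 0, 4.9, 0, 2, -3.1, 0, 5.6, 0, 2, -3.4, 0, 6.3, 0, 2, -3.7, 0, 7, 0, 2, -3.9, 0, 7.7, 0, 2, -3.9, 0, 7.7, 0, 2],
)

```text
clock: 18.38
tool_pos: [614.0, 26.4, 196.4]
ee_rot: [-0.035, 0.999, 0.0, -0.001]
ft_force: [-0.3, 0.3, -2.2]
width: 24.7
finger_force: 25.3
```

```bash
python3 way.py
```

```text
[613.98  26.41 196.41] -176.029234294362 24.650387310983174 [-0.31  0.26 -2.24]
(30, 46, 75) [576.52  23.03 279.19] [ 3.77 -0.08 -8.27]
(30, 44, 40) [592.26  24.09 247.88] [ 2.19 -0.08 -5.14]
(30, 42, 15) [603.    24.82 225.23] [ 1.11 -0.08 -2.88]
(30, 38, -15) [614.51  25.59 197.25] [-0.05 -0.09 -0.08]
(22, 36, -27) [606.76  25.07 188.51] [ 0.73 -0.08  0.79]
(12, 36, -45) [600.41  24.64 173.85] [ 1.36 -0.08  2.26]
(0, 36, -62) [590.63  23.98 156.7 ] [ 2.34 -0.08  3.97]
```

No contact yet. Next stage: tilt against the hub.

Call:
servo_tool(
  motion=[0.2, -0.05, 0.2, 0, 2, 0.4, -0.05, 0.4, 0, 2, 0.6, -0.05, 0.6, 0, 2, 0.75, -0.05, 0.8, 0, 2, 0.75, -0.05, 0.8, 0, 2],
)

```text
clock: 19.0
tool_pos: [608.1, 25.7, 190.6]
ee_rot: [-0.035, 0.999, 0.0, 0.002]
ft_force: [4.2, 1.3, 1.7]
width: 25.1
finger_force: 25.6
```

```bash
python3 way.py
python3 - <<'E'
from h import *
s=env.sense();print(s["torque"],s["finger_force"])
E
```

```text
[608.1   25.7  190.63] -176.0147394520146 25.14512796288446 [4.22 1.27 1.74]
(30, 46, 75) [576.52  23.03 279.19] [ 3.13 -0.04 -8.87]
(30, 44, 40) [592.26  24.09 247.88] [ 1.57 -0.05 -5.73]
(30, 42, 15) [603.    24.82 225.23] [ 0.5  -0.05 -3.46]
(30, 38, -15) [614.51  25.59 197.25] [-0.64 -0.06 -0.66]
(22, 36, -27) [606.76  25.07 188.51] [ 0.14 -0.05  0.21]
(12, 36, -45) [600.41  24.64 173.85] [ 0.78 -0.05  1.67]
(0, 36, -62) [590.63  23.98 156.7 ] [ 1.77 -0.05  3.39]
[ 0.31854017 -0.63155144  0.0123313 ] 25.603903234004974
```

The contact is light (4 N), as planned. Continuing.

Call:
servo_tool(
  motion=[0.2, 0, 0.35, 0, 2, 0.35, 0, 0.7, 0, 2, 0.5, 0, 1.1, 0, 2, 0.65, 0, 1.5, 0, 2, 0.65, 0, 1.5, 0, 2],
)

```text
clock: 19.62
tool_pos: [604.1, 26.9, 178.6]
ee_rot: [-0.035, 0.999, 0.002, 0.006]
ft_force: [4.5, 4.9, 8.3]
width: 25.3
finger_force: 27.1
```

```bash
python3 way.py|sed -n '1p;7,8p'
python3 - <<'E'
from car import *
s=env.sense();print(s["torque"])
c=cam("wrist","pics/w10.png")
b=c["color"];hsv=cv2.cvtColor(b,cv2.COLOR_BGR2HSV)
wh=((hsv[...,1]<60)&(hsv[...,2]>110));knob=((hsv[...,0]>8)&(hsv[...,0]<25)&(hsv[...,2]>140)&(hsv[...,1]<170)).astype(np.uint8)
knob[:, :235]=0;knob[:,320:]=0;k,l,st,ce=cv2.connectedComponentsWithStats(knob);print([(st[i].tolist()) for i in range(1,k) if st[i,4]>60])
G=s["tool_pos"]+[0,0,18.7]
for a in(0,10,20,30):
    d=Ro.from_euler("z",p[3]).apply([-np.sin(np.radians(a)),0,np.cos(np.radians(a))])
    print(a,proj(c,[G+9.3*d,G-26.7*d]).round(0).tolist())
E
```

```text
[604.11  26.93 178.6 ] -175.96101343292878 25.26161769487191 [4.5  4.87 8.26]
(12, 36, -45) [600.41  24.64 173.85] [ 0.39 -0.2   0.47]
(0, 36, -62) [590.63  23.98 156.7 ] [ 1.39 -0.21  2.17]
[ 1.27514087 -1.16410897  0.00847056]
[[235, 0, 85, 216, 11880], [235, 224, 10, 24, 134], [242, 228, 70, 35, 1070], [311, 232, 9, 24, 86], [247, 273, 58, 55, 2391], [241, 343, 19, 6, 63]]
0 [[275.0, 295.0], [275.0, 258.0]]
10 [[275.0, 292.0], [275.0, 266.0]]
20 [[275.0, 288.0], [275.0, 275.0]]
30 [[275.0, 284.0], [275.0, 284.0]]
```

```bash
cat > knob.py <<'E'
import cv2,numpy as np,sys
for n in sys.argv[1:]:
    hsv=cv2.cvtColor(cv2.imread(f"pics/{n}.png"),cv2.COLOR_BGR2HSV)
    k=((hsv[...,0]>8)&(hsv[...,0]<25)&(hsv[...,2]>140)&(hsv[...,1]<170)).astype(np.uint8);k[:,:235]=0;k[:,320:]=0;k[:200]=0
    _,l,st,ce=cv2.connectedComponentsWithStats(k);print(n,[st[i].tolist() for i in range(1,len(st)) if st[i,4]>300])
    im=hsv[:,275];print([tuple(im[r]) for r in range(200,340,8)] if 0 else [f"{r}:{im[r][0]},{im[r][1]},{im[r][2]}" for r in range(196,340,9)])
E
python3 knob.py w9 w10
```

```text
w9 [[295, 200, 25, 26, 352], [236, 222, 67, 38, 949], [238, 274, 76, 78, 3996]]
['196:0,196,112', '205:2,210,114', '214:1,216,163', '223:28,26,237', '232:21,50,190', '241:21,56,165', '250:16,130,106', '259:16,131,107', '268:16,129,105', '277:16,138,153', '286:16,141,143', '295:16,135,151', '304:14,139,163', '313:17,136,227', '322:18,135,230', '331:13,165,215']
w10 [[242, 228, 70, 35, 1070], [247, 273, 58, 55, 2391]]
['196:24,23,109', '205:18,19,66', '214:1,204,105', '223:2,206,167', '232:27,38,226', '241:23,51,186', '250:16,132,93', '259:16,138,96', '268:16,138,98', '277:16,137,149', '286:15,134,147', '295:16,138,153', '304:15,133,165', '313:16,139,178', '322:17,134,230', '331:26,21,86']
```

```bash
cat > st.py <<'E'
from car import *
np.set_printoptions(precision=1,suppress=True)
s=env.sense();G=Rw.T@(s["tool_pos"]+[0,0,18.7]-C)
print("clock",s["clock"],"G",G,"F",s["ft_force"],"w",s["width"])
for a in(30,20,10,0):
    t=np.radians(a);b=G[[0,2]]-84.7*np.array([np.sin(t),np.cos(t)])
    e=25*np.array([np.cos(t),-np.sin(t)]);T=b+e+58*np.array([np.sin(t),np.cos(t)])
    print(a,"K",b-e,"U",b+e,"Tup",T)
E
python3 st.py
python3 - <<'E'
import cv2
for n in("w9","w10"):
    h=cv2.cvtColor(cv2.imread(f"pics/{n}.png"),cv2.COLOR_BGR2HSV)[:,275]
    print(n,[(r,*map(int,h[r])) for r in list(range(214,230,2))+list(range(242,250,2))+list(range(268,278,2))])
E
```

```text
clock 19.675 G [79.6 25.3 34.8] F [4.9 5.7 6.8] w 25.262350686714065
30 K [ 15.6 -26.1] U [ 58.9 -51.1] Tup [87.9 -0.9]
20 K [ 27.2 -36.3] U [ 74.2 -53.4] Tup [94.   1.1]
10 K [ 40.3 -44.3] U [ 89.5 -53. ] Tup [99.6  4.1]
0 K [ 54.6 -49.9] U [104.6 -49.9] Tup [104.6   8.1]
w9 [(214, 1, 216, 163), (216, 2, 215, 229), (218, 5, 133, 175), (220, 22, 49, 129), (222, 24, 45, 210), (224, 27, 22, 240), (226, 27, 24, 240), (228, 27, 23, 241), (242, 19, 80, 134), (244, 16, 125, 104), (246, 15, 127, 104), (248, 17, 130, 102), (268, 16, 129, 105), (270, 17, 129, 107), (272, 15, 134, 116), (274, 16, 137, 145), (276, 16, 140, 153)]
w10 [(214, 1, 204, 105), (216, 4, 225, 103), (218, 0, 202, 105), (220, 3, 214, 111), (222, 2, 211, 156), (224, 2, 173, 161), (226, 14, 58, 127), (228, 24, 46, 211), (242, 25, 49, 183), (244, 22, 51, 185), (246, 21, 50, 182), (248, 20, 73, 132), (268, 16, 138, 98), (270, 17, 135, 98), (272, 15, 131, 121), (274, 16, 137, 155), (276, 16, 137, 153)]
```

Call:
servo_tool(
  motion=[0.3, 0, 0.15, 0, 2, 0.6, 0, 0.3, 0, 2, 0.9, 0, 0.5, 0, 2, 1.2, 0, 0.7, 0, 2, 1.2, 0, 0.7, 0, 2],
  newtons=20,
)

```text
clock: 20.3
tool_pos: [590.8, 25.9, 170.2]
ee_rot: [-0.035, 0.999, 0.002, 0.004]
ft_force: [2.8, 4.1, 5.4]
width: 25.4
finger_force: 28.0
```

```bash
python3 st.py
cat > col.py <<'E'
from h import *
import sys
c=cam("wrist",f"pics/{sys.argv[1]}.png");h=cv2.cvtColor(c["color"],cv2.COLOR_BGR2HSV)[:,275].astype(int)
# boundaries up the column: red->white, white->wood, side->top
print("".join(f"{r}:{h[r][0]},{h[r][1]},{h[r][2]} " for r in range(212,290,4)))
E
python3 col.py w11
```

```text
clock 20.3 G [64.  25.1 34.2] F [2.8 4.1 5.4] w 25.43002524360272
30 K [ -0.  -26.6] U [ 43.3 -51.6] Tup [72.3 -1.4]
20 K [ 11.5 -36.8] U [ 58.5 -53.9] Tup [78.4  0.6]
10 K [ 24.7 -44.8] U [ 73.9 -53.5] Tup [84.   3.6]
0 K [ 39.  -50.5] U [ 89.  -50.5] Tup [89.   7.5]
212:24,26,240 216:22,39,226 220:23,28,117 224:30,19,79 228:20,67,88 232:8,156,100 236:1,207,139 240:20,49,171 244:22,46,192 248:23,47,191 252:22,44,193 256:23,50,190 260:17,94,100 264:14,132,85 268:16,120,87 272:16,136,152 276:16,137,153 280:15,133,151 284:16,134,148 288:16,134,148
```

The jar has now tilted about 20°. Now I lower it along the axis to the floor.

Call:
servo_tool(
  motion=[-0.15, -0.1, 0.25, 0, 2, -0.3, -0.1, 0.5, 0, 2, -0.4, -0.1, 0.75, 0, 2, -0.5, -0.1, 0.95, 0, 2, -0.5, -0.1, 0.95, 0, 2],
)

```text
clock: 20.98
tool_pos: [594.9, 25.1, 162.5]
ee_rot: [-0.035, 0.999, 0.001, 0.003]
ft_force: [-1.7, 3.4, 12.8]
width: 25.6
finger_force: 28.8
```

```bash
python3 st.py;python3 col.py w12
```

```text
clock 20.975 G [63.7 24.  25.6] F [-1.7  3.4 12.8] w 25.583671039702413
30 K [ -0.3 -35.3] U [ 43.  -60.3] Tup [ 72.  -10.1]
20 K [ 11.2 -45.5] U [ 58.2 -62.6] Tup [78.  -8.1]
10 K [ 24.3 -53.5] U [ 73.6 -62.2] Tup [83.6 -5.1]
0 K [ 38.7 -59.1] U [ 88.7 -59.1] Tup [88.7 -1.1]
212:23,27,239 216:21,46,221 220:27,21,123 224:23,25,122 228:18,70,95 232:15,118,127 236:2,224,115 240:16,62,151 244:22,48,193 248:22,46,192 252:22,48,193 256:21,46,192 260:18,70,124 264:14,111,87 268:16,129,85 272:16,139,152 276:16,138,153 280:16,141,148 284:15,133,150 288:16,134,148
```

Call:
servo_tool(
  motion=[0.05, 0, 0.2, 0, 2, 0.15, 0, 0.4, 0, 2, 0.3, 0, 0.6, 0, 2, 0.4, 0, 0.75, 0, 2, 0.4, 0, 0.75, 0, 2],
)

```text
clock: 21.65
tool_pos: [590.2, 24.9, 157.1]
ee_rot: [-0.035, 0.999, 0.001, 0.003]
ft_force: [-7.7, 3.3, 19.4]
width: 25.0
finger_force: 29.9
```

```bash
python3 st.py;python3 col.py w13
```

```text
clock 21.65 G [56.9 24.2 23.3] F [-7.7  3.3 19.4] w 25.026680187191253
30 K [ -7.1 -37.6] U [ 36.2 -62.6] Tup [ 65.2 -12.3]
20 K [  4.4 -47.8] U [ 51.4 -64.9] Tup [ 71.2 -10.4]
10 K [ 17.5 -55.8] U [ 66.8 -64.5] Tup [76.8 -7.4]
0 K [ 31.9 -61.4] U [ 81.9 -61.4] Tup [81.9 -3.4]
212:21,39,228 216:24,26,240 220:25,26,239 224:23,29,237 228:20,42,121 232:23,26,120 236:17,49,84 240:15,127,129 244:8,92,163 248:21,46,195 252:22,48,193 256:20,47,196 260:21,47,194 264:17,74,121 268:15,132,106 272:17,139,152 276:16,137,151 280:16,139,149 284:16,136,150 288:15,135,149
```

Call:
servo_tool(
  motion=[0.15, 0, 0.1, 0, 2, 0.3, 0, 0.2, 0, 2, 0.45, 0, 0.3, 0, 2, 0.5, 0, 0.35, 0, 2, 0.5, 0, 0.35, 0, 2],
)

```text
clock: 22.32
tool_pos: [585.2, 24.6, 151.4]
ee_rot: [-0.035, 0.999, 0.002, 0.002]
ft_force: [-3.6, 3.5, 13.3]
width: 25.0
finger_force: 29.5
```

```bash
python3 st.py;python3 col.py w14
```

```text
clock 22.325 G [49.7 24.2 20.8] F [-3.6  3.5 13.3] w 25.036533779552208
30 K [-14.3 -40. ] U [ 29. -65.] Tup [ 58.  -14.8]
20 K [ -2.8 -50.2] U [ 44.2 -67.3] Tup [ 64.  -12.8]
10 K [ 10.4 -58.2] U [ 59.6 -66.9] Tup [69.7 -9.8]
0 K [ 24.7 -63.9] U [ 74.7 -63.9] Tup [74.7 -5.9]
212:16,32,216 216:14,34,216 220:18,31,220 224:21,37,228 228:18,52,214 232:17,50,203 236:18,52,201 240:16,47,120 244:26,30,69 248:5,131,138 252:21,48,192 256:21,49,194 260:22,49,192 264:21,50,189 268:16,128,141 272:16,140,151 276:16,138,148 280:15,136,146 284:16,139,147 288:16,129,154
```

Call:
servo_tool(
  motion=[-0.15, 0, -0.1, 0, 2, -0.3, 0, -0.25, 0, 2, -0.4, 0, -0.35, 0, 2, -0.4, 0, -0.4, 0, 2, -0.4, 0, -0.4, 0, 2],
)

```text
clock: 23.0
tool_pos: [585.9, 24.7, 152.2]
ee_rot: [-0.035, 0.999, 0.002, -0.002]
ft_force: [-6.9, 3.3, 8.6]
width: 25.3
finger_force: 29.0
```

```bash
python3 st.py;python3 col.py w15
```

```text
clock 23.0 G [50.7 24.2 21.2] F [-6.9  3.3  8.6] w 25.343338765629642
30 K [-13.3 -39.7] U [ 30.  -64.7] Tup [ 59.  -14.5]
20 K [ -1.8 -49.9] U [ 45.2 -67. ] Tup [ 65.  -12.5]
10 K [ 11.3 -57.9] U [ 60.6 -66.6] Tup [70.7 -9.5]
0 K [ 25.7 -63.5] U [ 75.7 -63.5] Tup [75.7 -5.5]
212:15,33,215 216:14,33,217 220:17,39,217 224:23,26,240 228:17,54,204 232:19,53,203 236:17,55,182 240:21,28,90 244:22,39,72 248:7,110,149 252:23,49,191 256:22,48,192 260:22,45,191 264:21,47,190 268:16,136,142 272:15,137,154 276:16,139,145 280:16,139,149 284:15,137,149 288:16,136,148
```

Call:
servo_tool(
  motion=[0, 0, -0.1, 0, 2, 0, 0, -0.2, 0, 2, 0, 0, -0.2, 0, 2],
)

```text
clock: 23.42
tool_pos: [586.5, 24.6, 152.9]
ee_rot: [-0.035, 0.999, 0.001, -0.002]
ft_force: [-5.2, 3.5, 4.1]
width: 25.1
finger_force: 28.8
```

```bash
python3 st.py|head -1;python3 col.py w16
```

```text
clock 23.425 G [51.5 24.1 21.4] F [-5.2  3.5  4.1] w 25.143802616291918
212:16,34,215 216:16,33,219 220:19,42,219 224:24,26,240 228:23,36,232 232:16,54,202 236:16,53,153 240:30,17,91 244:17,61,84 248:11,88,157 252:21,50,194 256:22,50,193 260:24,47,191 264:23,47,188 268:16,133,138 272:15,132,154 276:16,138,150 280:16,140,149 284:16,140,148 288:15,138,152
```

The jar is flat on the floor and lightly loaded, so I let go.

Call:
servo_tool(
  motion=[0, 0, -0.1, 0, 3, 0, 0, -0.1, 0, 3, 0, 0, -0.1, 0, 4.5, 0, 0, -0.1, 0, 4.5, 0, 0, -0.1, 0, 4.5, 0, 0, -1, 0, 4.5, 0, 0, -3, 0, 4.5, 0, 0, -6, 0, 4.5, 2, 0, -11, 0, 4.5, 6, 0, -16, 0, 4.5, 11, 0, -19, 0, 8.5, 17, 0, -20, 0, 8.5, 17, 0, -20, 0, 8.5, 17, 0, -20, 0, 8.5],
)

```text
clock: 25.22
tool_pos: [419.4, 11.2, 353.6]
ee_rot: [-0.035, 0.999, -0.0, 0.001]
ft_force: [0.0, -0.1, -0.8]
width: 85.0
finger_force: 0.0
```

```bash
python3 ang.py w17
python3 - <<'E'
from car import *
c=cam("wrist");t=cam("top","pics/t17.png");np.set_printoptions(precision=0,suppress=True)
for nm,w in(("wrist",c),("top",t)):
    hsv=cv2.cvtColor(w["color"],cv2.COLOR_BGR2HSV)
    red=(((hsv[...,0]<5)|(hsv[...,0]>173))&(hsv[...,1]>150)&(hsv[...,2]>80)).astype(np.uint8)
    k,l,st,ce=cv2.connectedComponentsWithStats(red);print(nm,[(st[i].tolist()) for i in range(1,k) if st[i,4]>25])
    wood=((hsv[...,0]>9)&(hsv[...,0]<24)&(hsv[...,1]>90)&(hsv[...,1]<160)&(hsv[...,2]>90)).astype(np.uint8)
    for n in(32,):
        for r,y in((60,20),):
            x0,y0=proj(w,[C+Rw@[54,24,n]])[0]
            print("pred knob top",x0,y0)
    k,l,st,ce=cv2.connectedComponentsWithStats(wood)
    for i in range(1,k):
        if 60<st[i,4]<3000 and np.hypot(*(ce[i]-[x0,y0]))<45: print(st[i].tolist(),onp(w,ce[i],32))
x,y=proj(c,[C+Rw@[54,24,15]])[0].astype(int);cr=c["color"][max(0,y-70):y+70,max(0,x-70):x+70];print(x,y,cr.shape)
E
```

```text
85 [(-13, False), (53, True)]
95 [(-25, False), (54, True)]
100 [(-85, False), (-80, True), (-29, False), (52, True)]
862 (np.int64(257), np.int64(279)) 14
((-0.2411785125732422, -0.40695953369140625), (15.6263427734375, 86.38705444335938), 19.446170806884766) 18.797864581702147 [419.67083797  11.24618644 352.7763645 ] 25.275
wrist [[503, 219, 53, 17, 159]]
pred knob top 276.69995838658076 325.9671740428336
[244, 307, 73, 46, 1445] [64. 24. 32.]
[268, 313, 21, 23, 381] [52. 26. 32.]
top [[257, 175, 18, 11, 124], [263, 188, 17, 10, 80], [33, 266, 8, 8, 51]]
pred knob top 273.1121502968142 208.30673716858442
[253, 183, 37, 19, 274] [101.  21.  32.]
[268, 200, 10, 13, 104] [59. 26. 32.]
276 324 (140, 140, 3)
```

Run:
```python
from car import *
np.set_printoptions(precision=1,suppress=True)
c=cam("wrist");t=cam("top");s=cam("scene","pics/s17.png")
X,e=tri([ray(c,(278.5,324.5)),ray(t,(272.5,205))]);print("knob top, carousel",Rw.T@(X-C),e)
# shoulder/knob tilt: white shoulder around knob, wrist
hsv=cv2.cvtColor(c["color"],cv2.COLOR_BGR2HSV)
for q in([52,26,32],[52,26,-4],[77,26,-4],[27,26,-4],[52,51,-4],[52,1,-4],[86,26,-50]):
    x,y=proj(c,[C+Rw@q])[0];x,y=int(round(x)),int(round(y));print(q,(x,y),hsv[y,x])
# others unmoved
np.set_printoptions(precision=0)
hs=cv2.cvtColor(s["color"],cv2.COLOR_BGR2HSV);b=((hs[...,0]>100)&(hs[...,0]<118)&(hs[...,1]>150)).astype(np.uint8)
d=cv2.absdiff(s["color"],cv2.imread("pics/scene0.png")).max(2)
for n,(x,y,w,h) in dict(blue=(135,200,26,36),mug=(372,163,32,70),bottle=(390,222,32,58)).items(): print(n,int((d[y:y+h,x:x+w]>40).sum()))
```

```text
knob top, carousel [53.9 25.6 10.6] [np.float64(0.9944893061569788), np.float64(0.9944893061569897)]
[52, 26, 32] (278, 325) [ 16 139 176]
[52, 26, -4] (278, 322) [ 15 137 170]
[77, 26, -4] (278, 342) [ 16 119 193]
[27, 26, -4] (278, 302) [  7 118 119]
[52, 51, -4] (297, 322) [ 13 135 155]
[52, 1, -4] (259, 322) [ 13 130 131]
[86, 26, -50] (278, 343) [ 18 118 181]
blue 137
mug 0
bottle 0
```

Run:
```python
from car import *
c=cam("wrist");hsv=cv2.cvtColor(c["color"],cv2.COLOR_BGR2HSV).astype(int)
def ch(h):
    H,S,V=h
    if V<60:return '#'
    if S<75:return 'W' if V>110 else 'g'
    if (H<6 or H>172) and S>130:return 'R'
    return 'o' if V>140 else '.'
for y in range(284,352,2): print(y,''.join(ch(hsv[y,x]) for x in range(226,332,2)))
t=cam("top");ht=cv2.cvtColor(t["color"],cv2.COLOR_BGR2HSV).astype(int)
for y in range(172,228): print(y,''.join(ch(ht[y,x]) for x in range(245,305)))
b=((ht[...,0]>100)&(ht[...,0]<118)&(ht[...,1]>150)).astype(np.uint8)[235:285,375:425];b0=cv2.cvtColor(cv2.imread("pics/top0.png"),cv2.COLOR_BGR2HSV);b0=((b0[...,0]>100)&(b0[...,0]<118)&(b0[...,1]>150)).astype(np.uint8)[235:285,375:425]
for q in(b,b0): print(q.sum(),[v.mean() for v in np.nonzero(q)])
```

```text
284 Wg###################gWWWWWWWWWWWWWWWWWWWWWWWWWWWWWWW
286 ##################ggWWWWWWWWWWWWWWWWWWWWWWWWWWWWWWWWW
288 ###############ggWWWWWWWWWWWWWWWWWWWWWWWWWWWWWWWWWWWW
290 ############ggWWWWWWWWWWWWWWWWWWWWWWWWWWWWWWWWWWWWWWW
292 #########ggWWWWWWWWWWWWWWWWWWWWWWWWWWWWWWWWWWWWWWWWWW
294 ######ggWWWWWWWWWWWWWWWWWWWWWWWWWWWWWWWWWWWWWWWWWWWWW
296 ###ggWWWWWWWWWWWWWWWWWWWWWWWWWWWWWWWWWWWWWWWWWWWWWWWW
298 WWWWWWWWWWWWWWWWWWWWWWWWWWWWWWWWWWWWWWWWWWWWWWWWWWWWW
300 WWWWWWWWWWWWWWWWWWWWWWWWWWWoWWWWWWWWWWWWWWWWWWWWWWWWW
302 WWWWWWWWWWWWWWWWWWWWWWWWWW..oWWWWWWWWWWWWWWWWWWWWWWWW
304 WWWWWWWWWWWWWWWWWWWWWWWWWoooRRoWWWWWWWWWWWWWWWWWWWWWW
306 WWWWWWWWWWWWWWWWWWWWWWWWWWWWWWRoWWWWWWWWWWWWWWWWWWWWW
308 WWWWWWWWWWWWWWWWWWW..WWWWWWWWWWooWWWWWWWWWWWWWWWWWWWW
310 WWWWWWWWWWWWWg.ooo..WWWWWWWWWWWWoooWWWWWWWWWWWWWWWWWW
312 WWWWWWWWWWWWW.oooo.oWWWWWWWWWWWWWoooWWWWWWWWWWWWWWWWW
314 WWWWWWWWWWWWW.ooo..WWWWW....WWWWWWoooWWWWWWWWWWWWWWWW
316 WWWWWWWWWWWWW.ooo..WWWW.ooo...WWWWooooWWWWWWWWWWWWWWW
318 WWWWWWWWWWWWW.ooo.WWWW.ooooooooWWWooooooWWWWWWWWWWWWW
320 WWWWWWWWWWWW.oooo.WWWWoooooooooWWWWooooooWWWWWWWWWWW
[... 3947 characters left out ...]
WWWWWWWWWWWWWWWWWWWWWWWWWWgggg########gWWWWW
220 WWWWWWWWWWWWWWWWWWWWWWWWWWWWWWWWWWWWWWWgggg############gWWWW
221 WWWWWWWWWWWWWWWWWWWWWWWWWWWWWWWWWWWWgggg###############gWWWW
222 WWWWWWWWWWWWWWWWWWWWWWWWWWWWWWWWWWggg##################gWWWW
223 WWWWWWWWWWWWWWWWWWWWWWWWWWWWWWWggg#####################gWWWW
224 WWWWWWWWWWWWWWWWWWWWWWWWWWWWWggg#######################ggWWW
225 WWWWWWWWWWWWWWWWWWWWWWWWWWggg##########################gWWWW
226 WWWWWWWWWWWWWWWWWWWWWWWWgg##########################gggWWWWW
227 WWWWWWWWWWWWWWWWWWWWWWgg##########################gggWWWWWWW
31 [np.float64(24.322580645161292), np.float64(12.612903225806452)]
31 [np.float64(24.322580645161292), np.float64(12.612903225806452)]
```

```bash
python3 -c "
from cell import env
print(env.job_done())"
```

```text
the job is handed in; nothing more can be done
None
```

I turned the cover until its opening lined up with the red pocket (19° against the measured 18.8°), set the red jar on that pocket's floor without dropping it, let go, backed the arm clear and handed the job in at about 25 s; the drum, blue jar, mug and bottle showed no movement in the camera checks.

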